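# Feel a centrifuge spindle's end float and take it up with a fork spacer

### The arm

A 6-joint arm with a two-finger parallel gripper is mounted at the origin on the work surface. World frame = base frame: x ahead of the robot, y to its left, z up, the work surface at z = 0. Lengths are in m, angles in rad, forces in N, time in s.
With the tool pointing down it reaches from about 0.35 to 0.775 m from the base axis. Payload 7.3 kg.
Tool frame: the origin (TCP) lies at the very end of the fingers, on their centre line; the grasp point (between the pads) lies grip_point_offset behind it (grip_point_offset is the distance from the TCP to the grasp point, in m); z points along the fingers, y is the direction in which the jaws open and shut (so a half turn about z gives the same grasp; the last joint's range is limited). The gripper opens to 92 mm and grips with 3 to 60 N. Pads are 19 mm wide; open, the fingers measure 130 mm over their backs; the gripper's body (75 mm by 190 mm) begins 47 mm behind the grasp point.
Start: joints at [1.05, 0.342, 1.524, -0, 1.275, -0.146], TCP at [0.192, 0.489, 0.227] pointing down, gripper open.
Joint ranges: [-2.53, 2.53], [-0.77, 2.02], [0.04, 2.7], [-1, 4.14], [0.28, 2.66], [-3.11, 3.11]. Speed limits (rad/s): [2.57, 2.57, 3.14, 3.14, 3.14, 3.14].

### API

Orientations are given as [roll, pitch, yaw] about the fixed x, y, z axes, in that order (R = Rz(yaw) Ry(pitch) Rx(roll)).
In Python, from cell import * gives the robot as it stands.
- The arm moves only by the shell command python3 -m inch 'ROWS' [OPENING] [FORCE]. ROWS is JSON, a list that holds one entry, the list of rows, each a list of 4 numbers: the shift along the tool's x, y, z in mm, then the turn about the tool's z in rad. In form: [[[x, y, z, roll], ...]]. A call has 1 to 10 rows; each row shifts and turns the commanded pose from where the row before left it, along the tool's axes as they then stand; what a row does not reach is not made up. A row lasts 1/8 s, in which the tool goes at most 62.5 mm and 10.7 degrees, less where a joint would pass 70% of its speed; a pose out of reach is approached as far as the arm can. A call with a gripper value outside its range is refused whole. OPENING is the closure, from -1 (fully open) to 1 (shut), set as the call begins (- or left out, the last holds). The fingers move at their own pace and stop on an object; FORCE is the grip in N (left out, the last holds). Time passes only in rows, so rows that do not move let the fingers close. It gives the time, the measured TCP pose, the force and the opening at its end, in the units of the state.
- observe(): the state, without advancing time (a new reading comes with each control period).
- read_camera(name): name is "scene" or "top"; returns a dict with "img" (420x560x3 uint8, blue, green, red), "fx", "fy", "cx", "cy" (pixels), "k1" (the pictures are not rectified: a ray, as slopes to the right and down, at radius r is drawn at 1 + k1 r^2 times it, then the intrinsics apply), "eye" and "rotation" of the camera in the world. Camera axes: x right, y down, z forward; pixel columns grow to the right and rows downward; lengths in m; the calibration is good to about 2 mm. A picture is of the moment at which its call begins. There is no depth.
- hand_in(): hands the job in, once; it reports no verdict.
Trained networks look in the newest picture that a camera, given by its name, has taken for a name from the list of things; names that differ only in an ending like _2 or _b are one class to them, and where a whole thing is asked for, a point or a joint stands for the part that bears it (a point fixed in the world has none). Each returns a list of dicts, best first, with "conf" (0 to 1); they miss things now and then, are a little off and sometimes report something else, mostly with a low value. They report only what shows in the picture. A call takes as long as a camera call. They do not tell look-alikes from the thing itself.
- boxes_of(camera, label): "at" ([row, column] in pixels, amid what is visible of it).
- place_of(camera, label): "at" ([row, column] in pixels: a listed point, or the origin of a listed thing).
The state is a dict: "time": time; "qpos": joint angles; "qvel": joint speeds; "joint_efforts": joint torques, N m; "tool_pos": TCP position; "tool_rot": TCP orientation; "contact_force": force on the tool from outside, world axes, zero at the start; "torque": the same for the moment, N m; "opening": finger opening in m.
Only numpy, scipy, OpenCV 4.12 (cv2) and the standard library are available. Lean on these libraries where they do the work, as an engineer would, in place of code of your own. Each camera call takes 0.05 s, during which the arm holds its last target. There are 200 camera calls.

### The job

Feel the end float of the centrifuge drive's spindle: slide it inwards along its axis until it gently comes up against its inner stop, then draw it outwards until it gently comes up against its outer stop (a firm but light touch each time, past the drag of the seals but never more than about 20 N on a stop). With the spindle out, lower the orange-handled fork spacer astride the shaft into the gap between bearing nose and brass collar, let it go, and slide the spindle in again until you feel it nip the spacer gently against the nose; leave it so, and leave everything else on the bench alone.

Things in the scene. Friction and masses are not known exactly. Their poses are not given: they have to be found in the camera images.
- drive: Fixed centrifuge drive lying in a cradle: white motor can (90 mm diameter, x -160 to -40 mm, black box on top up to 144 mm above bench) and steel bearing nose (36 mm diameter, x -40 to 0). Origin on the bench right below the nose's front face; x points outwards along the spindle, z up; spindle axis 90 mm above the origin. Below the spindle, beyond the nose, it is clear down to the bench.
- spindle: Spindle, slides along the drive's x, does not turn, 2 N drag, stays where left. Origin on its axis at the brass collar's inner face, so its x in the drive's frame is the nose-to-collar gap: 10-13 mm at the start; hidden stops (vary): 4-9 mm in, 14-19 mm out. Stops give about 1 mm per 7 N; 3 N on a stop for 0.2 s counts as felt, over 20 N harms it. Collar 36 mm diameter, x 0 to 8.
- neck (a point): Middle of the spindle's bare neck, on its axis, 29 mm outwards of the collar's inner face: grasp it here from above or hook it. Neck 14 mm in diameter, 42 mm free length between the brass collar and the aluminium end flange (40 mm diameter, 10 mm thick, 4 mm nut beyond). Axes as the drive's.
- spacer: Loose fork (60-105 g) spacer: steel, 10 mm thick (x), 44 mm wide (y); two legs 44 mm long pointing down, 20 mm slot between, bridge above; on it an orange tab 24 mm wide (y), 10 thick (x), 40 tall. Same from either side. Origin between the feet, z up. Starts upright, legs 18 mm deep in a fixed grey holder (70 x 80, 30 mm high). When seated its bridge (underside 44 mm above origin) rests on the shaft.
- spacer_grip (a point): Middle of the spacer's orange tab, where to grasp it; 74 mm above the feet of its legs, so 86 mm above the bench at the start and 127 mm above the bench when seated on the shaft. Axes as the spacer's: x through its thickness, z up.
- reagent: Small red reagent jar, 38 mm diameter, 60 mm high; bystander. Origin at the centre of its underside.
- driver: Screwdriver lying on the bench; bystander. Origin under its middle.
- bearing: Spare steel bearing ring, 40 mm diameter, 12 mm high; bystander. Origin at the centre of its underside.
- dish: Glass dish, 90 mm diameter, 14 mm high; bystander. Origin at the centre of its underside.
Things that resemble listed ones, but are neither listed nor needed, are in the scene too. Several things have the shape of the spacer; the one meant has the colours described above. What is shaped like the drive but pink is not meant.

How it is judged:
By the outcome, as a careful person would: the job done as asked, in the order asked, and still so for the second after the job is handed in, with the robot touching nothing.
It also fails if it takes over 72 s, if anything falls off the work surface, if the arm or the gripper's body presses on something with over 40 N, if the wrist force passes 120 N, or if a joint passes its speed limit or range.

## Working session

There is one attempt and no reset: what is moved stays moved. The work goes in short steps, Python scripts to look and compute and a shell command to move; the robot and the scene stay as the last step left them, time stands still between calls to the robot, and variables do not carry over. Pictures are saved under pics/ and viewed, about 8 in all and at most 12, crops included, and the job is handed in when it is done.

```bash
mkdir -p pics; ls; python3 - <<'E'
from cell import *
import cv2
o=observe();print({k:o[k] for k in('time','tool_pos','tool_rot','contact_force','opening')})
try: print(grip_point_offset)
except Exception as e: print(e)
for c in("scene","top"):
    r=read_camera(c);cv2.imwrite(f"pics/{c}0.png",r["img"]);print(c,r["fx"],r["k1"],r["eye"],r["rotation"])
    for l in("drive","spindle","neck","spacer","spacer_grip","reagent","driver","bearing","dish"):
        print(l,[(p["at"],round(p["conf"],2)) for p in place_of(c,l)][:5])
E
```

```text
pics
{'time': 0.0, 'tool_pos': array([0.19197236, 0.48820755, 0.22602923]), 'tool_rot': array([-3.14003512e+00, -2.25853988e-04,  2.76674424e+00]), 'contact_force': array([ 0.67394447, -0.00257889, -0.23482358]), 'opening': 0.09184635703684556}
0.0188
scene 442.46038385619096 0.021300534849581283 [0.95934927 0.60957761 0.71719678] [-2.27351154e+00 -1.90974372e-03  2.57206192e+00]
drive [([182.9, 338.8], 0.95), ([223.7, 259.0], 0.76)]
spindle [([200.8, 260.6], 0.81)]
neck [([203.6, 273.5], 0.95), ([197.3, 262.0], 0.57)]
spacer [([328.4, 330.9], 0.95), ([382.3, 366.0], 0.72)]
spacer_grip [([304.6, 332.6], 0.85), ([357.3, 370.3], 0.77), ([196.7, 262.2], 0.23)]
reagent [([312.3, 249.4], 0.6)]
driver [([223.1, 363.4], 0.61)]
bearing [([270.0, 210.7], 0.83)]
dish [([144.6, 244.2], 0.82)]
top 532.9387802275339 -0.056630605247813555 [ 0.33222184 -0.01017511  1.2822302 ] [-2.96445918  0.01751672 -1.5927103 ]
drive [([190.8, 298.4], 0.96), ([298.8, 321.5], 0.71)]
spindle [([184.0, 300.8], 0.64)]
neck [([189.6, 288.8], 0.76), ([185.6, 300.4], 0.62)]
spacer [([177.6, 170.1], 0.53), ([177.2, 124.0], 0.47)]
spacer_grip [([169.7, 159.7], 0.68), ([169.5, 117.0], 0.61)]
reagent [([134.5, 220.0], 0.6)]
driver [([275.8, 252.3], 0.63), ([178.2, 171.1], 0.46)]
bearing [([133.5, 271.8], 0.55)]
dish [([241.1, 435.6], 0.7)]
```

View pics/scene0.png

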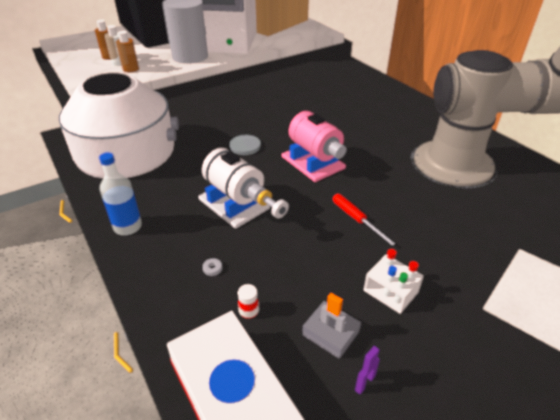

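View pics/top0.png

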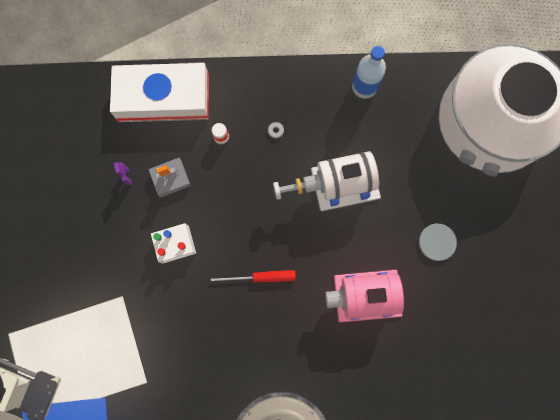

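Candidates for the spacer are orange-tabbed (scene 304,333; top 170,162) and purple (scene 370,368; top 172,122). The orange one fits the description. For the drive, white (scene 190,240; top 185,345) is meant, not pink (scene 140,315). I'll confirm with an enlarged crop and triangulate.

```bash
cat > h.py <<'E'
import numpy as np,cv2
from cell import *
from scipy.spatial.transform import Rotation as R
def ray(c,at):
    u=np.array([(at[1]-c["cx"])/c["fx"],(at[0]-c["cy"])/c["fy"]]);s=u.copy()
    for _ in range(20): s=u/(1+c["k1"]*(s@s))
    M=c["rotation"]; M=np.array(M); M=M if M.shape==(3,3) else R.from_euler("xyz",M).as_matrix()
    d=M@np.array([s[0],s[1],1]);return np.array(c["eye"]),d/np.linalg.norm(d)
def proj(c,p):
    M=np.array(c["rotation"]);M=M if M.shape==(3,3) else R.from_euler("xyz",M).as_matrix()
    q=M.T@(np.array(p)-c["eye"]);s=q[:2]/q[2];s=s*(1+c["k1"]*(s@s))
    return np.array([s[1]*c["fy"]+c["cy"],s[0]*c["fx"]+c["cx"]])
def tri(c1,a1,c2,a2):
    e1,d1=ray(c1,a1);e2,d2=ray(c2,a2)
    t=np.linalg.lstsq(np.c_[d1,-d2],e2-e1,rcond=None)[0]
    p,q=e1+t[0]*d1,e2+t[1]*d2
    return (p+q)/2,np.linalg.norm(p-q)
def atz(c,a,z):
    e,d=ray(c,a);return e+d*(z-e[2])/d[2]
E
python3 - <<'E'
from h import *
s=read_camera("scene");t=read_camera("top")
for n,a,b in[("neck",(203.6,273.5),(189.6,288.8)),("grip",(304.6,332.6),(169.7,159.7)),("reag",(312.3,249.4),(134.5,220)),("bear",(270,210.7),(133.5,271.8))]:
    p,e=tri(s,a,t,b);print(n,p.round(4),round(e,4))
def crop(c,r0,c0,h,w,k): return cv2.resize(c["img"][r0:r0+h,c0:c0+w],None,fx=k,fy=k,interpolation=cv2.INTER_CUBIC)
a=np.hstack([crop(s,170,230,75,100,4),crop(t,155,260,75,100,4)])
b=np.hstack([crop(s,285,295,75,100,4),crop(t,145,110,75,100,4)])
cv2.imwrite("pics/crop1.png",np.vstack([a,b]))
E
```

```text
neck [ 0.5746 -0.0292  0.0884] 0.0028
grip [0.6311 0.2637 0.0949] 0.0064
reag [0.7351 0.138  0.0062] 0.0053
bear [0.7434 0.0034 0.0016] 0.0132
```

View pics/crop1.png

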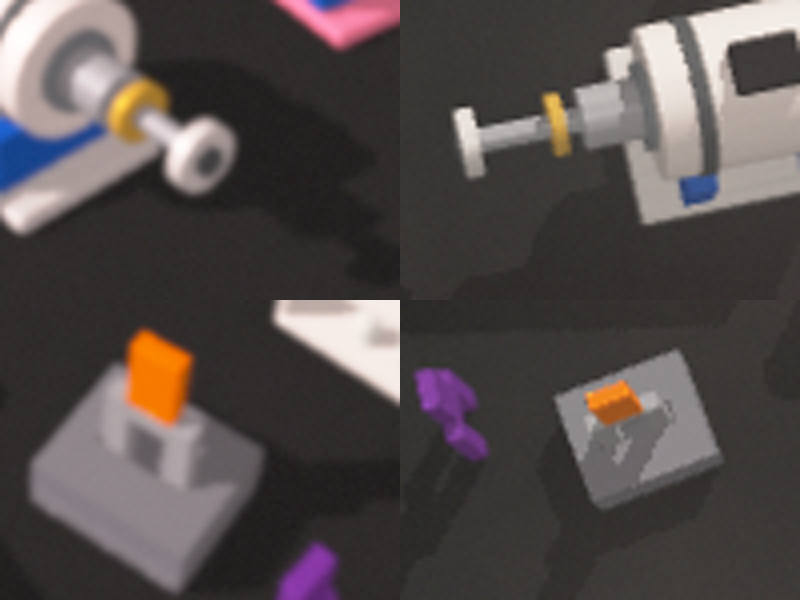

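Crop: the orange-tabbed fork stands in the grey holder (tab at scene ~(380/4…), i.e. row 304, col 334; top 170,163). The white drive has its collar and flange at top (186,299)/(191,277). Next I'll fit the poses by silhouette in both views.

```bash
cat > fit.py <<'E'
from h import *
from scipy.optimize import minimize
K=4
def box(c,ax,hx,hy,hz): 
    g=np.array([[i,j,k] for i in(-1,1) for j in(-1,1) for k in(-1,1)])*[hx,hy,hz]
    return np.array(c)+g@ax.T
def cyl(c,ax,x0,x1,r):
    a=np.linspace(0,2*np.pi,24,endpoint=False)
    g=np.array([[x,r*np.cos(t),r*np.sin(t)] for x in(x0,x1) for t in a]);return np.array(c)+g@ax.T
def rend(c,parts):
    m=np.zeros((420*K,560*K),np.uint8)
    for P in parts:
        q=np.array([proj(c,p)[::-1] for p in P]);h=cv2.convexHull(((q+.5)*K-.5).astype(np.float32))
        cv2.fillConvexPoly(m,np.round(h).astype(np.int32),255)
    return cv2.GaussianBlur(cv2.resize(m,(560,420),interpolation=cv2.INTER_AREA)/255.,(0,0),.7)
def axes(y): return R.from_euler("z",y).as_matrix()
def masks(c):
    b=cv2.cvtColor(c["img"],cv2.COLOR_BGR2HSV).astype(int);return b[...,0],b[...,1],b[...,2]
def fit(f,x0s,step):
    best=None
    for x0 in x0s:
        x0=np.array(x0,float);sx=np.vstack([x0]+[x0+np.eye(len(x0))[i]*step[i] for i in range(len(x0))])
        r=minimize(f,x0,method="Nelder-Mead",options=dict(initial_simplex=sx,maxiter=250,xatol=1e-4,fatol=1e-3))
        print(np.round(r.x,4),round(r.fun,2))
        if best is None or r.fun<best.fun:best=r
    return best.x
E
cat > run1.py <<'E'
from fit import *
C=[read_camera("scene"),read_camera("top")]
W=[(285,295,75,100),(145,110,75,100)];D=[(175,235,70,70),(155,262,60,50)]
om=[]
for c,w in zip(C,W):
    h,s,v=masks(c);m=((h>4)&(h<20)&(s>150)).astype(float);z=np.zeros_like(m);a,b,p,q=w;z[a:a+p,b:b+q]=m[a:a+p,b:b+q];om.append(z);print("orange",z.sum())
def f(x):
    return sum(((rend(c,[box(x[:3],axes(x[3]),.005,.012,.02)])-m)**2).sum() for c,m in zip(C,om))
print("tab fit");fit(f,[[.631,.26,.086,y] for y in(-.9,-.3,.3,.9,1.4)],[.004,.004,.004,.2])
ym=[];bm=[]
for i,(c,w) in enumerate(zip(C,D)):
    h,s,v=masks(c);a,b,p,q=w;z=np.zeros(h.shape)
    z[a:a+p,b:b+q]=((h>15)&(h<32)&(s>100))[a:a+p,b:b+q];ym.append(cv2.morphologyEx(z,cv2.MORPH_CLOSE,np.ones((3,3))))
    # bright flange, S low
    z2=np.zeros(h.shape);m=((v>95)&(s<90))[a:a+p,b:b+q];z2[a:a+p,b:b+q]=m
    rr,cc=np.mgrid[:420,:560]
    lim=(cc<296) if i else (cc-273)*.8+(rr-202)*.6>0
    z2*=lim;bm.append((z2,lim));print("collar",z.sum(),"flange",z2.sum())
def g(x):
    t=0;A=axes(x[3])
    for c,m,(b,l) in zip(C,ym,bm):
        col=rend(c,[cyl(x[:3],A,0,.008,.018)])
        fl=rend(c,[cyl(x[:3],A,.05,.06,.02),cyl(x[:3],A,.008,.05,.007)])
        hull=np.zeros_like(m)
        if m.sum(): cv2.fillConvexPoly(hull,cv2.convexHull(np.argwhere(m>0)[:,::-1].astype(np.int32)),1.)
        t+=((col-hull)**2).sum()+((fl-b)**2*l).sum()
    return t
print("collar fit");x=fit(g,[[.575,-.055,.09,y] for y in(1.3,1.6,1.9)],[.004,.006,.004,.2])
E
python3 run1.py
```

```text
orange 301.0
orange 92.0
tab fit
[ 0.6295  0.2611  0.0937 -2.7552] 40.44
[0.6278 0.259  0.0905 0.3401] 27.68
[0.6278 0.2589 0.0909 0.3909] 28.33
[0.628  0.2592 0.0917 0.3737] 28.4
[0.628  0.259  0.0909 0.3778] 27.8
collar 141.0 flange 242.0
collar 71.0 flange 198.0
collar fit
[ 0.5834 -0.0565  0.0943  1.7316] 78.09
[ 0.5834 -0.0564  0.0944  1.7327] 77.9
[ 0.5833 -0.0566  0.0938  1.7255] 78.15
```

```bash
cat > run2.py <<'E'
exec(open("run1.py").read().replace("print(\"tab fit\");fit(","0 and fit(").replace("x=fit(","0 and fit("))
CC,OM,YM,BM=C,om,ym,bm
for n,idx in(("both",[0,1]),("scene",[0]),("top",[1])):
    C=[CC[i] for i in idx];om=[OM[i] for i in idx];ym=[YM[i] for i in idx];bm=[BM[i] for i in idx]
    print(n);fit(lambda x:f([x[0],x[1],.086,x[2]]),[[.628,.259,.36]],[.004,.004,.1])
    fit(lambda x:g([x[0],x[1],.09,x[2]]),[[.583,-.056,1.73]],[.004,.004,.1])
E
python3 run2.py
```

```text
orange 301.0
orange 92.0
collar 141.0 flange 242.0
collar 72.0 flange 198.0
collar fit
both
[0.6264 0.257  0.4157] 53.08
[ 0.5846 -0.0574  1.764 ] 115.31
scene
[0.6252 0.2561 0.3713] 17.43
[ 0.5801 -0.0612  1.7057] 53.57
top
[0.6294 0.2599 0.3534] 10.36
[ 0.5857 -0.0563  1.7732] 23.52
```

```bash
python3 -m inch '[[[0,0,0,0.171],[0,0,0,0.171],[0,0,0,0.171],[0,0,0,0.171],[0,0,0,0.171],[0,0,0,0.172]]]'; python3 -m inch '[[[-41,21,0,0],[-41,21,0,0],[-41,21,0,0],[-41,21,0,0],[-41,21,0,0],[-41,21,0,0],[-41,21,0,0]]]'; python3 -m inch '[[[-41,21,0,0],[-41,21,0,0],[-41,21,0,0],[-41,21,0,0],[-41,21,0,0],[-41,21,0,0],[-40,21,0,0],[0,0,0,0],[0,0,0,0]]]'
cat > tool.py <<'E'
from h import *
o=observe();print(round(o["time"],2),o["tool_pos"].round(4),o["tool_rot"].round(4),o["contact_force"].round(2),round(o["opening"],4))
E
python3 tool.py
```

```text
time: 2.05
tool_pos: [0.1922, 0.4886, 0.2267]
tool_rot: [3.142, -0.0, 1.734]
contact_force: [0.4, 0.7, -0.4]
opening: 0.0921
time: 2.92
tool_pos: [0.3862, 0.2291, 0.2269]
tool_rot: [3.141, -0.0, 1.74]
contact_force: [0.2, 0.3, 0.6]
opening: 0.0922
time: 4.05
tool_pos: [0.5779, -0.0264, 0.2264]
tool_rot: [-3.141, -0.001, 1.74]
contact_force: [-0.1, 0.2, 0.5]
opening: 0.0915
4.05 [ 0.5779 -0.0264  0.2264] [-3.1408e+00 -8.0000e-04  1.7395e+00] [-0.06  0.16  0.46] 0.0915
```

```bash
python3 -m inch '[[[0,0,20,0],[0,0,25,0],[0,0,25,0],[0,0,20,0],[0,0,0,0]]]'; cat > look.py <<'E'
import sys
from fit import *
n=sys.argv[1];cen=np.array(eval(sys.argv[2])) if len(sys.argv)>2 else None
o=observe();P=o["tool_pos"];M=R.from_euler("xyz",o["tool_rot"]).as_matrix();ims=[]
for c in (read_camera("scene"),read_camera("top")):
    im=c["img"].copy();q=proj(c,P if cen is None else cen);r0,c0=int(q[0])-45,int(q[1])-50
    r0=max(0,min(r0,310));c0=max(0,min(c0,460));k=4
    im=cv2.resize(im[r0:r0+110,c0:c0+100],None,fx=k,fy=k,interpolation=cv2.INTER_CUBIC)
    for s in(-1,0,1):
        for w in(-9.5,9.5):
            a=proj(c,P+M@[w/1000,s*o["opening"]/2,0]);cv2.circle(im,(int((a[1]-c0+.5)*k),int((a[0]-r0+.5)*k)),3,(0,255,0),1)
    ims.append(im)
cv2.imwrite(f"pics/{n}.png",np.hstack(ims))
E
python3 look.py l1
```

```text
time: 4.68
tool_pos: [0.5769, -0.0253, 0.1357]
tool_rot: [-3.139, -0.001, 1.741]
contact_force: [-0.8, 0.0, -0.3]
opening: 0.0918
```

View pics/l1.png

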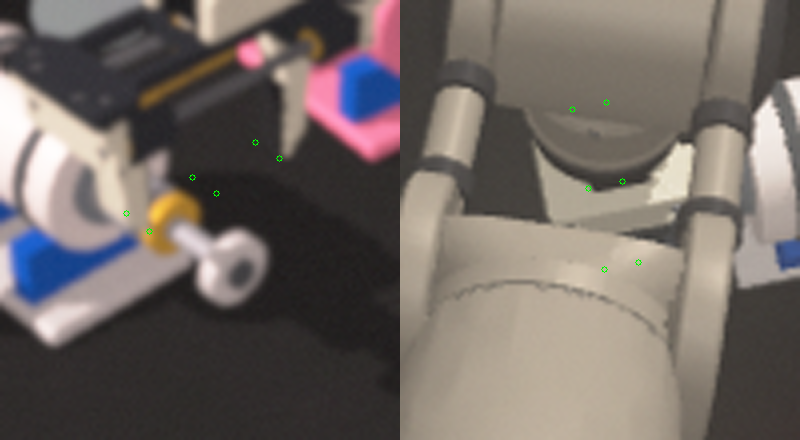

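Scene crop: the fingertips straddle the shaft line, above the neck between the collar (172,222) and the flange (232,265). The overlays agree with the fingers to a few mm. I'll lower and close gently, feeling for lateral offset.

```bash
python3 -m inch '[[[0,0,20,0],[0,0,20,0],[0,0,15,0],[0,0,9,0],[0,0,0,0],[0,0,0,0]]]'; python3 -m inch '[[[0,0,0,0],[0,0,0,0],[0,0,0,0],[0,0,0,0],[0,0,0,0],[0,0,0,0]]]' 1 8; python3 -m inch '[[[0,0,0,0],[0,0,0,0],[0,0,0,0],[0,0,0,0]]]';python3 tool.py
```

```text
time: 5.52
tool_pos: [0.5789, -0.0269, 0.0734]
tool_rot: [3.14, 0.0, 1.74]
contact_force: [-0.4, -0.2, -0.2]
opening: 0.0917
time: 6.28
tool_pos: [0.5784, -0.0268, 0.0727]
tool_rot: [-3.142, -0.0, 1.74]
contact_force: [-0.5, -0.2, -0.2]
opening: 0.0363
time: 6.78
tool_pos: [0.5781, -0.0268, 0.0727]
tool_rot: [-3.141, -0.0, 1.74]
contact_force: [-2.2, -0.2, 1.7]
opening: 0.0135
6.78 [ 0.5781 -0.0268  0.0727] [-3.1409e+00 -1.0000e-04  1.7399e+00] [-2.23 -0.22  1.68] 0.0135
```

```bash
python3 -m inch '[[[0,-0.5,0,0],[0,0,0,0],[0,0,0,0]]]' 1 30; python3 tool.py
```

```text
time: 7.15
tool_pos: [0.5781, -0.0269, 0.0727]
tool_rot: [3.141, -0.0, 1.74]
contact_force: [-0.2, 0.3, -0.9]
opening: 0.013
7.15 [ 0.5781 -0.0269  0.0727] [ 3.1412 -0.      1.7398] [-0.18  0.29 -0.94] 0.013
```

```bash
python3 -m inch '[[[-0.5,0,0,0],[-0.5,0,0,0],[0,0,0,0]]]'|grep -A2 pos; python3 tool.py;  python3 -m inch '[[[-0.5,0,0,0],[0,0,0,0]]]' >/dev/null; python3 tool.py
```

```text
tool_pos: [0.5782, -0.0277, 0.0727]
tool_rot: [3.141, -0.0, 1.74]
contact_force: [1.9, 2.4, -0.9]
7.53 [ 0.5782 -0.0277  0.0727] [ 3.1412e+00 -2.0000e-04  1.7398e+00] [ 1.86  2.39 -0.89] 0.0131
7.78 [ 0.5783 -0.0283  0.0727] [ 3.1411e+00 -2.0000e-04  1.7397e+00] [ 1.71  3.94 -0.99] 0.0132
```

```bash
for i in 1; do python3 -m inch '[[[-0.5,0,0,0],[0,0,0,0]]]' >/dev/null; python3 tool.py; python3 -m inch '[[[0,0,0,0]]]' >/dev/null; python3 tool.py; done
```

```text
8.03 [ 0.5783 -0.0286  0.0727] [ 3.1412e+00 -4.0000e-04  1.7398e+00] [ 2.5   3.54 -2.21] 0.0131
8.15 [ 0.5783 -0.0286  0.0727] [ 3.1412e+00 -4.0000e-04  1.7398e+00] [ 2.32  4.27 -1.78] 0.0131
```

```bash
python3 -m inch '[[[-0.5,0.2,0,0],[0,0,0,0]]]' >/dev/null; python3 tool.py; python3 -m inch '[[[-0.5,0.2,0,0],[0,0,0,0]]]' >/dev/null; python3 tool.py
```

```text
8.4 [ 0.5784 -0.0288  0.0727] [-3.1415e+00 -9.0000e-04  1.7397e+00] [ 0.48  4.79 -0.73] 0.0127
8.65 [ 0.5784 -0.029   0.0727] [-3.1411e+00 -1.3000e-03  1.7397e+00] [0.54 6.51 0.27] 0.0126
```

```bash
python3 -m inch '[[[-0.6,0,0,0],[0,0,0,0]]]' >/dev/null; python3 tool.py; python3 -m inch '[[[-0.5,0,0,0],[0,0,0,0],[0,0,0,0]]]' >/dev/null; python3 tool.py
```

```text
8.9 [ 0.5785 -0.0293  0.0727] [-3.1411e+00 -1.8000e-03  1.7398e+00] [1.62 7.28 0.8 ] 0.0128
9.28 [ 0.5785 -0.0294  0.0727] [-3.1410e+00 -2.3000e-03  1.7398e+00] [0.31 9.74 0.48] 0.013
```

```bash
python3 -m inch '[[[0,0,0,0],[1,0,0,0],[1.1,0,0,0],[1,0,0,0],[1,0,0,0],[1,0,0,0],[0.5,0,0,0],[0,0,0,0]]]' >/dev/null; python3 tool.py; python3 -m inch '[[[0.5,0,0,0],[0,0,0,0]]]' >/dev/null; python3 tool.py;python3 -m inch '[[[0.5,0,0,0],[0,0,0,0]]]' >/dev/null; python3 tool.py
```

```text
10.28 [ 0.5778 -0.0255  0.0727] [-3.1411 -0.      1.7397] [-0.16 -2.52  0.11] 0.0131
10.53 [ 0.5777 -0.0248  0.0727] [-3.1411e+00 -1.0000e-04  1.7398e+00] [-1.39 -1.3   0.74] 0.0131
10.78 [ 0.5776 -0.0243  0.0727] [-3.1411e+00 -2.0000e-04  1.7399e+00] [-2.52 -2.96  1.25] 0.0132
```

```bash
python3 -m inch '[[[0.5,-0.2,0,0],[0,0,0,0]]]' >/dev/null; python3 tool.py; python3 -m inch '[[[0.5,-0.2,0,0],[0,0,0,0]]]' >/dev/null; python3 tool.py;python3 -m inch '[[[0.5,0,0,0],[0,0,0,0]]]' >/dev/null; python3 tool.py
```

```text
11.03 [ 0.5775 -0.0238  0.0727] [-3.1416e+00 -2.0000e-04  1.7398e+00] [-2.21 -1.85  1.27] 0.0137
11.28 [ 0.5774 -0.0234  0.0727] [ 3.1412e+00 -1.0000e-04  1.7398e+00] [-1.24 -2.02 -0.52] 0.0131
11.53 [ 0.5773 -0.0229  0.0727] [ 3.1413e+00 -1.0000e-04  1.7397e+00] [-1.98 -2.35  0.08] 0.0133
```

```bash
python3 -m inch '[[[0.5,0,0,0],[0,0,0,0]]]' >/dev/null; python3 tool.py; python3 -m inch '[[[0.5,0,0,0],[0,0,0,0]]]' >/dev/null; python3 tool.py
```

```text
11.78 [ 0.5772 -0.0224  0.0727] [ 3.1413e+00 -1.0000e-04  1.7397e+00] [-1.67 -1.79 -0.76] 0.013
12.03 [ 0.5771 -0.022   0.0727] [ 3.1413 -0.      1.7398] [-0.44 -3.39 -0.94] 0.0128
```

```bash
python3 -m inch '[[[0.5,0,0,0],[0,0,0,0]]]' >/dev/null; python3 tool.py; python3 -m inch '[[[0.5,0,0,0],[0,0,0,0]]]' >/dev/null; python3 tool.py; python3 -m inch '[[[0.5,0,0,0],[0,0,0,0]]]' >/dev/null; python3 tool.py
```

```text
12.28 [ 0.5771 -0.0217  0.0727] [3.1413e+00 3.0000e-04 1.7398e+00] [ 0.43 -3.85 -1.81] 0.0132
12.53 [ 0.577  -0.0213  0.0727] [3.1413e+00 6.0000e-04 1.7398e+00] [ 0.02 -5.38 -2.13] 0.0132
12.78 [ 0.577  -0.0211  0.0727] [3.1412e+00 9.0000e-04 1.7398e+00] [ 0.84 -6.07 -2.08] 0.0134
```

Outer stop reached (resistance rising). Pressing a little more, then holding.

```bash
python3 -m inch '[[[0.5,0,0,0],[0,0,0,0]]]' >/dev/null; python3 tool.py; python3 -m inch '[[[0.6,0,0,0],[0,0,0,0],[0,0,0,0],[0,0,0,0]]]' >/dev/null; python3 tool.py
```

```text
13.03 [ 0.577  -0.0209  0.0727] [3.1413e+00 1.3000e-03 1.7398e+00] [ 0.74 -7.03 -2.87] 0.0131
13.53 [ 0.5769 -0.0207  0.0727] [3.1413e+00 1.9000e-03 1.7398e+00] [ 0.23 -8.61 -2.22] 0.0128
```

```bash
python3 -m inch '[[[-1,0,0,0],[0,0,0,0]]]' >/dev/null; python3 tool.py; python3 -m inch '[[[0,0,0,0],[0,0,0,0],[0,0,0,0],[0,0,0,0],[0,0,-20,0],[0,0,-30,0],[0,0,-40,0],[0,0,-40,0]]]' -1 30; python3 -m inch '[[[0,0,0,0.1725],[0,0,0,0.1725],[0,0,0,0.1725],[0,0,0,0.1725],[0,0,0,0.1725],[0,0,0,0.1725],[0,0,0,0.1725],[0,0,0,0.1725]]]' >/dev/null; python3 -m inch '[[[24.4,-40.7,0,0],[24.4,-40.7,0,0],[24.4,-40.7,0,0],[24.4,-40.7,0,0],[24.4,-40.7,0,0],[24.3,-40.5,0,0],[0,0,0,0],[0,0,0,0]]]'; python3 tool.py; sed -i 's/^print("tab fit").*//;s/(175,235,70,70)/(175,235,75,80)/' run1.py; python3 run1.py
```

```text
13.78 [ 0.577  -0.0209  0.0727] [3.1413e+00 7.0000e-04 1.7397e+00] [ 1.61 -6.54 -2.14] 0.0132
time: 14.78
tool_pos: [0.5766, -0.0202, 0.2039]
tool_rot: [-3.141, -0.0, 1.74]
contact_force: [0.6, -1.3, -0.7]
opening: 0.0885
time: 16.77
tool_pos: [0.6275, 0.2592, 0.2024]
tool_rot: [3.141, 0.001, 0.36]
contact_force: [0.4, -0.7, -1.1]
opening: 0.0919
16.77 [0.6275 0.2592 0.2024] [3.1413e+00 8.0000e-04 3.6020e-01] [ 0.37 -0.75 -1.06] 0.0919
orange 302.0
orange 59.0
collar 259.0 flange 593.0
collar 67.0 flange 234.0
collar fit
[ 0.582  -0.0513  0.0928  1.7305] 1126.19
[ 0.5815 -0.0511  0.0931  1.7113] 1124.72
[ 0.5809 -0.0511  0.0936  1.6987] 1126.89
```

```bash
python3 -m inch '[[[0,0,30,0],[0,0,40,0],[0,0,30,0],[0,0,20,0],[0,0,10,0],[0,0,0,0],[0,0,0,0]]]'; python3 tool.py; python3 look.py l2
```

```text
time: 17.75
tool_pos: [0.6285, 0.2594, 0.074]
tool_rot: [3.141, -0.002, 0.359]
contact_force: [0.3, 0.5, 0.8]
opening: 0.0916
17.75 [0.6285 0.2594 0.074 ] [ 3.1415e+00 -2.1000e-03  3.5950e-01] [0.35 0.47 0.77] 0.0916
```

View pics/l2.png

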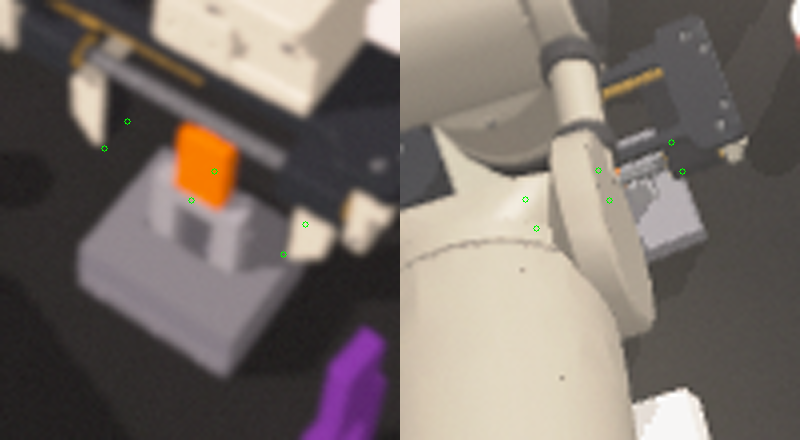

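Scene crop: the orange tab (206,165) sits midway between the fingertips (100,140) and (305,250), so I'll close.

```bash
python3 -m inch '[[[0,0,0,0],[0,0,0,0],[0,0,0,0],[0,0,0,0],[0,0,0,0],[0,0,0,0],[0,0,0,0],[0,0,0,0],[0,0,0,0]]]' 1 8 >/dev/null; python3 tool.py; python3 -m inch '[[[0,0,0,0]]]' >/dev/null;python3 tool.py
```

```text
18.98 [0.6277 0.2595 0.0726] [-3.1415e+00  3.0000e-04  3.5970e-01] [ 0.09  0.18 -0.54] 0.0241
19.1 [0.6278 0.2595 0.0727] [-3.1415e+00  1.0000e-04  3.5980e-01] [ 0.25 -0.3  -0.69] 0.024
```

```bash
python3 -m inch '[[[0,0,0,0],[0,0,-5,0],[0,0,-10,0],[0,0,-20,0],[0,0,-30,0],[0,0,-35,0],[0,0,-30,0],[0,0,-20,0],[0,0,0,0]]]' 1 30; python3 -m inch '[[[0,0,0,-0.173],[0,0,0,-0.173],[0,0,0,-0.173],[0,0,0,-0.173],[0,0,0,-0.173],[0,0,0,-0.173],[0,0,0,-0.173],[0,0,0,-0.174]]]' >/dev/null; python3 -m inch '[[[-38,-12.3,0,0],[-38,-12.3,0,0],[-38,-12.3,0,0],[-38,-12.3,0,0],[-38,-12.3,0,0],[-38,-12.3,0,0],[-38,-12.3,0,0],[-38,-12.4,0,0],[0,0,0,0],[0,0,0,0]]]';python3 tool.py; python3 look.py l3 '[.58,-.05,.11]'
```

```text
time: 20.23
tool_pos: [0.6287, 0.2598, 0.2255]
tool_rot: [3.141, -0.005, 0.36]
contact_force: [0.1, 0.1, -1.4]
opening: 0.024
time: 22.48
tool_pos: [0.5831, -0.0565, 0.2221]
tool_rot: [-3.141, -0.001, 1.744]
contact_force: [1.4, -0.1, -0.6]
opening: 0.0234
22.48 [ 0.5831 -0.0565  0.2221] [-3.1407e+00 -1.0000e-03  1.7444e+00] [ 1.4  -0.07 -0.63] 0.0234
```

View pics/l3.png

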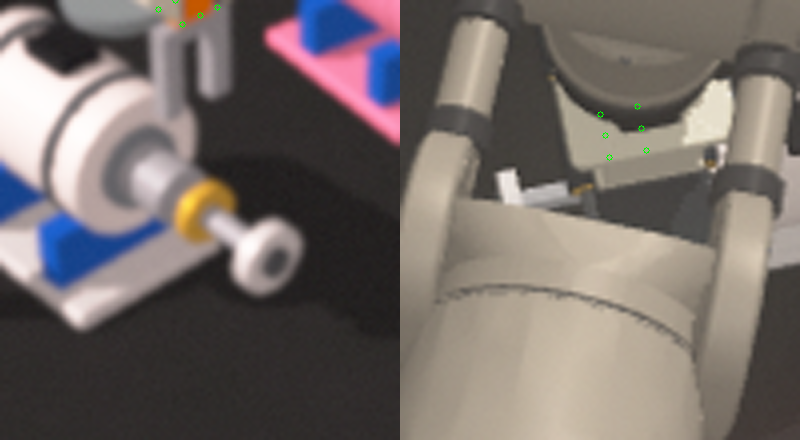

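```bash
python3 -m inch '[[[0,0,15,0],[0,0,15,0],[0,0,5,0],[0,0,0,0],[0,0,0,0]]]'>/dev/null; python3 tool.py; cat > run3.py <<'E'
from fit import *
c=read_camera("scene");o=observe();zt=o["tool_pos"][2]+.0133;yw=1.745
h,s,v=masks(c);rr,cc=np.mgrid[:420,:560]
q=proj(c,[o["tool_pos"][0],o["tool_pos"][1],zt])
om=((h>4)&(h<20)&(s>150)&(abs(rr-q[0])<40)&(abs(cc-q[1])<40)).astype(float)
q=proj(c,[.582,-.051,.09])
y=((h>20)&(h<32)&(s>110)&(abs(rr-q[0])<16)&(abs(cc-q[1])<16)).astype(np.uint8)
hull=np.zeros(y.shape);cv2.fillConvexPoly(hull,cv2.convexHull(np.argwhere(y>0)[:,::-1].astype(np.int32)),1.)
print(om.sum(),y.sum(),hull.sum(),np.argwhere(y>0).mean(0))
lm=np.zeros((420,560));a=axes(yw)
ft=lambda x:((rend(c,[box([x[0],x[1],zt],a,.005,.012,.02)])-om)**2).sum()
fc=lambda x:((rend(c,[cyl([x[0],x[1],.09],a,0,.008,.018)])-hull)**2).sum()
t=fit(ft,[o["tool_pos"][:2]],[.004,.004]);k=fit(fc,[[.582,-.051]],[.004,.004])
print("tab-collar along,lat mm",(1000*a[:,:2].T[:2]@np.r_[0,0] if 0 else 1000*(t-k)@a[:2,:2]), "tab-tool",1000*(t-o["tool_pos"][:2])@a[:2,:2])
E
python3 run3.py; python3 look.py l4 '[.58,-.05,.11]'
```

```text
23.2 [ 0.5837 -0.057   0.1881] [3.1408e+00 2.0000e-04 1.7448e+00] [ 0.71 -0.3  -0.34] 0.0233
282.0 15 15.0 [196.8 261.6]
[ 0.5727 -0.0613] 194.82
[ 0.572 -0.073] 133.64
tab-collar along,lat mm [11.36911383 -2.69450914] tab-tool [-2.30718145 11.59094515]
```

View pics/l4.png

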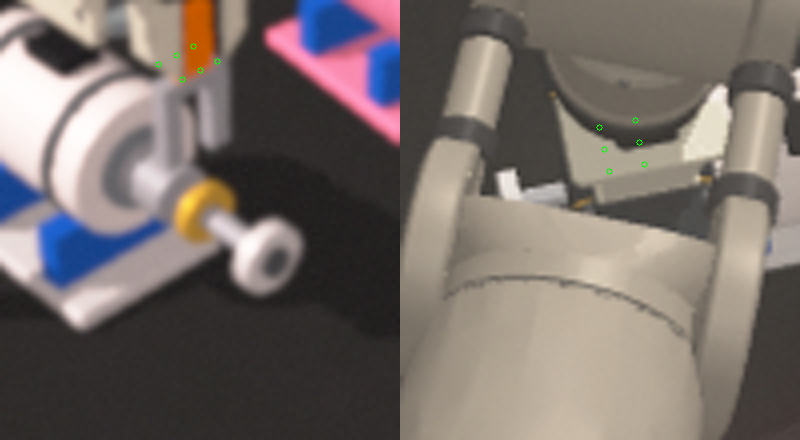

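```bash
cat > ov.py <<'E'
import sys
from fit import *
c=read_camera("scene");o=observe();k=8;yw=1.745;a=axes(yw)
T=o["tool_pos"];col=np.array([.5822,-.0512,.09])
q=proj(c,[.58,-.05,.10]);r0,c0=int(q[0])-42,int(q[1])-45
im=cv2.resize(c["img"][r0:r0+75,c0:c0+90],None,fx=k,fy=k,interpolation=cv2.INTER_CUBIC)
def poly(P,colr):
    h=cv2.convexHull(np.array([((proj(c,p)[::-1]-[c0,r0]+.5)*k) for p in P],np.float32));cv2.polylines(im,[np.round(h).astype(np.int32)],True,colr,1)
zf=T[2]+.0133-.074
for s in(-1,1): poly(box(T*[1,1,0]+[0,0,zf+.022]+a@[0,s*.016,0],a,.005,.006,.022),(0,255,0))
poly(cyl(col,a,0,.008,.018),(255,0,255))
poly(cyl(col+a@[-float(sys.argv[2]),0,0],a,-.001,0,.018),(255,255,0))
poly(cyl(col,a,.05,.06,.02),(0,0,255))
cv2.imwrite(f"pics/{sys.argv[1]}.png",im)
E
python3 ov.py o1 .0165
```

```text
(no output)
```

View pics/o1.png

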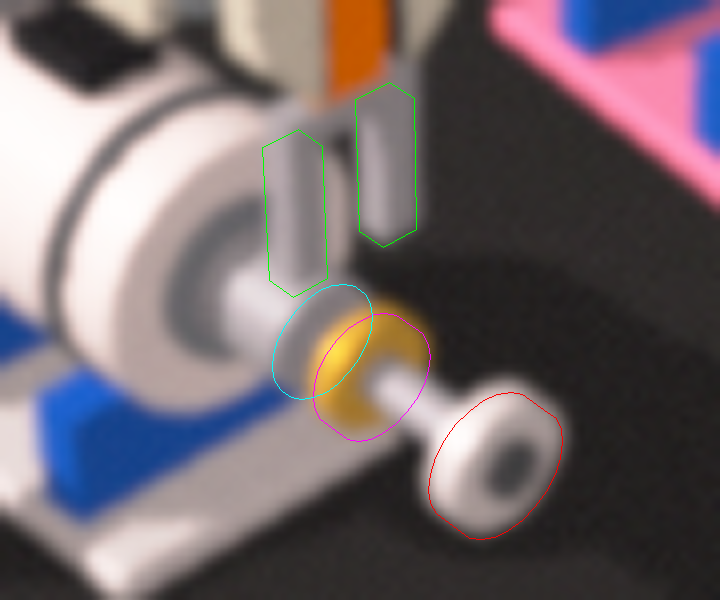

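The overlay shows the fork legs on the shaft line (feet at ~(295,297) and (385,245)). The collar looks about 2–3 mm further in than the stereo fit, so I'll shift inwards and find the gap by feel.

```bash
python3 -m inch '[[[-2,0,0,0],[-1.5,0,0,0],[0,0,8,0],[0,0,7,0],[0,0,3,0],[0,0,0,0],[0,0,0,0]]]'>/dev/null; python3 tool.py; python3 -m inch '[[[0,0,1.5,0],[0,0,1.5,0],[0,0,0,0]]]'>/dev/null; python3 tool.py; python3 -m inch '[[[0,0,1,0],[0,0,1,0],[0,0,0,0]]]'>/dev/null; python3 tool.py
```

```text
24.27 [ 0.5842 -0.0604  0.1699] [3.1412e+00 1.0000e-04 1.7448e+00] [ 0.1   0.79 -1.11] 0.0237
24.65 [ 0.5839 -0.0604  0.1666] [-3.1414e+00 -2.0000e-04  1.7448e+00] [ 0.28 -0.29 -0.82] 0.0237
25.02 [ 0.584  -0.0604  0.1646] [-3.1415e+00 -2.0000e-04  1.7448e+00] [ 0.75 -0.21 -0.89] 0.024
```

```bash
for i in 1; do python3 -m inch '[[[0,0,1,0],[0,0,1,0],[0,0,0,0]]]'>/dev/null; python3 tool.py; python3 -m inch '[[[0,0,1,0],[0,0,1,0],[0,0,0,0]]]'>/dev/null; python3 tool.py; python3 -m inch '[[[0,0,1,0],[0,0,1,0],[0,0,0,0]]]'>/dev/null; python3 tool.py; done; python3 ov.py o2 .0165
```

```text
25.4 [ 0.5839 -0.0604  0.1626] [-3.1414e+00 -2.0000e-04  1.7448e+00] [ 0.32  0.03 -1.73] 0.0237
25.77 [ 0.584  -0.0604  0.1606] [-3.1414e+00 -2.0000e-04  1.7448e+00] [-0.08  0.04 -0.87] 0.0239
26.15 [ 0.584  -0.0604  0.1586] [-3.1414e+00 -2.0000e-04  1.7448e+00] [0.12 0.77 0.05] 0.024
```

View pics/o2.png

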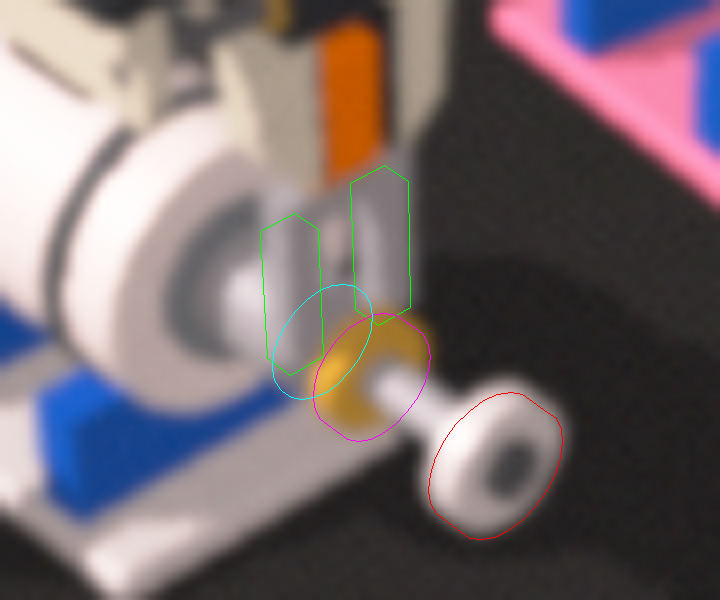

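Fork legs now lie behind the yellow collar and in front of the nose (legs at (290,300), (380,250)), with no contact. Continuing down.

```bash
python3 -m inch '[[[0,0,2,0],[0,0,2,0],[0,0,2,0],[0,0,2,0],[0,0,0,0]]]'>/dev/null; python3 tool.py; python3 -m inch '[[[0,0,2,0],[0,0,2,0],[0,0,2,0],[0,0,2,0],[0,0,0,0]]]'>/dev/null; python3 tool.py;  python3 -m inch '[[[0,0,2,0],[0,0,2,0],[0,0,2,0],[0,0,2,0],[0,0,0,0]]]'>/dev/null; python3 tool.py
```

```text
26.82 [ 0.5839 -0.0604  0.1505] [-3.1413e+00 -2.0000e-04  1.7448e+00] [ 0.85  0.79 -0.55] 0.0237
27.45 [ 0.5839 -0.0604  0.1425] [-3.1413e+00 -2.0000e-04  1.7448e+00] [-0.29 -0.23 -0.19] 0.0237
28.07 [ 0.5839 -0.0604  0.1345] [-3.1413e+00 -2.0000e-04  1.7448e+00] [-0.59  0.48  0.37] 0.0239
```

```bash
python3 -m inch '[[[0,0,2,0],[0,0,2,0],[0,0,2,0],[0,0,2,0],[0,0,2,0],[0,0,2,0],[0,0,2,0],[0,0,2,0],[0,0,0,0]]]'>/dev/null; python3 tool.py; python3 -m inch '[[[0,0,1,0],[0,0,1,0],[0,0,0,0]]]'>/dev/null; python3 tool.py;  python3 -m inch '[[[0,0,1,0],[0,0,0.5,0],[0,0,0,0]]]'>/dev/null; python3 tool.py
```

```text
29.2 [ 0.5839 -0.0604  0.1185] [-3.1413e+00 -2.0000e-04  1.7448e+00] [-0.71  0.39 -0.82] 0.0237
29.57 [ 0.584  -0.0604  0.1166] [-3.1415e+00 -1.0000e-04  1.7448e+00] [-0.72 -0.22 -0.33] 0.0236
29.95 [ 0.584  -0.0604  0.1152] [-3.1416e+00 -1.0000e-04  1.7448e+00] [-0.26 -0.11 -0.64] 0.0237
```

```bash
python3 -m inch '[[[0,0,0.5,0],[0,0,0.5,0],[0,0,0,0]]]'>/dev/null; python3 tool.py; python3 -m inch '[[[0,0,0.5,0],[0,0,0,0]]]'>/dev/null; python3 tool.py;  python3 -m inch '[[[0,0,0.5,0],[0,0,0,0]]]'>/dev/null; python3 tool.py
```

```text
30.32 [ 0.584  -0.0604  0.1142] [ 3.1416e+00 -1.0000e-04  1.7448e+00] [-0.27 -0.35 -0.14] 0.0237
30.57 [ 0.584  -0.0604  0.1137] [-3.1416e+00 -1.0000e-04  1.7448e+00] [ 0.2   0.03 -0.1 ] 0.0236
30.82 [ 0.5841 -0.0604  0.1134] [3.1413e+00 1.0000e-04 1.7448e+00] [-1.23 -0.68  1.08] 0.0238
```

```bash
python3 -m inch '[[[-0.5,0,0,0],[-0.5,0,0,0],[0,0,0,0]]]'>/dev/null; python3 tool.py; python3 -m inch '[[[-0.5,0,0,0],[0,0,0,0]]]'>/dev/null; python3 tool.py;  python3 -m inch '[[[-0.5,0,0,0],[0,0,0,0]]]'>/dev/null; python3 tool.py
```

```text
31.2 [ 0.5842 -0.0612  0.1134] [ 3.1414e+00 -4.0000e-04  1.7448e+00] [-0.96  1.3   3.98] 0.0239
31.45 [ 0.5844 -0.0619  0.1134] [ 3.1413 -0.      1.7448] [-1.16  1.66  4.49] 0.0238
31.7 [ 0.5845 -0.0625  0.1133] [3.1413e+00 1.0000e-04 1.7447e+00] [-0.46  2.24  4.96] 0.024
```

```bash
python3 -m inch '[[[0,0,-0.5,0],[0,0,0,0]]]'>/dev/null; python3 tool.py; python3 -m inch '[[[-0.5,0,0,0],[0,0,0,0]]]'>/dev/null; python3 tool.py;  python3 -m inch '[[[-0.5,0,0,0],[0,0,0,0]]]'>/dev/null; python3 tool.py
```

```text
31.95 [ 0.5844 -0.0625  0.1134] [-3.1415e+00  1.0000e-04  1.7448e+00] [ 1.05 -0.16  0.79] 0.0238
32.2 [ 0.5844 -0.0629  0.1135] [-3.1414e+00 -1.0000e-04  1.7448e+00] [0.38 0.23 0.18] 0.0238
32.45 [ 0.5844 -0.0631  0.1135] [-3.1413e+00 -6.0000e-04  1.7448e+00] [-0.28  2.84 -0.5 ] 0.0239
```

```bash
python3 -m inch '[[[0.2,0,0.4,0],[0,0,0,0]]]'>/dev/null; python3 tool.py; python3 -m inch '[[[0,0,0,0],[0,0,0,0],[0,0,0,0],[0,0,0,0],[0,0,0,0],[0,0,0,0]]]' -1 >/dev/null; python3 tool.py;  python3 -m inch '[[[0,0,-10,0],[0,0,-20,0],[0,0,-25,0],[0,0,-20,0],[0,0,0,0]]]'>/dev/null; python3 tool.py
```

```text
32.7 [ 0.5844 -0.0631  0.1134] [-3.1415e+00 -2.0000e-04  1.7449e+00] [-0.6   2.65  1.73] 0.0237
33.45 [ 0.5845 -0.0632  0.1133] [ 3.1415e+00 -1.0000e-04  1.7449e+00] [ 0.03  0.48 -0.71] 0.0795
34.08 [ 0.5855 -0.0634  0.1905] [3.1375e+00 1.7000e-03 1.7448e+00] [-0.    0.09 -0.52] 0.0917
```

```bash
python3 -m inch '[[[20,0,0,0],[30,0,0,0],[30,0,0,0],[17,0,0,0],[0,0,0,0],[0,0,0,0]]]' 1 20 >/dev/null; python3 tool.py; python3 -m inch '[[[0,0,20,0],[0,0,30,0],[0,0,30,0],[0,0,20,0],[0,0,8,0],[0,0,0,0],[0,0,0,0]]]'; python3 tool.py; python3 look.py l5 '[.575,-.03,.11]'
```

```text
34.83 [0.5678 0.0319 0.1881] [-3.1414e+00  3.0000e-04  1.7446e+00] [-0.51 -0.4  -0.43] 0.0363
time: 35.7
tool_pos: [0.5684, 0.0321, 0.0813]
tool_rot: [3.14, 0.0, 1.745]
contact_force: [0.3, -0.1, 0.2]
opening: 0.0004
35.7 [0.5684 0.0321 0.0813] [3.1398e+00 4.0000e-04 1.7445e+00] [ 0.33 -0.08  0.21] 0.0004
```

View pics/l5.png

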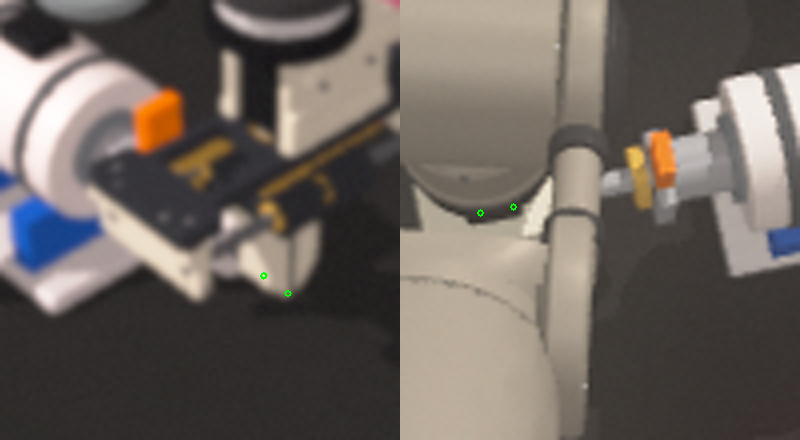

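Top crop: the orange tab (662,158) stands upright between the collar (638,178) and the nose, and the closed fingers are outside the flange. I'll push in gently.

```bash
python3 -m inch '[[[-2,0,0,0],[-2,0,0,0],[-2,0,0,0],[-2,0,0,0],[0,0,0,0]]]' >/dev/null; python3 tool.py; python3 -m inch '[[[-1,0,0,0],[-1,0,0,0],[0,0,0,0]]]'>/dev/null; python3 tool.py; python3 -m inch '[[[-1,0,0,0],[0,0,0,0]]]'>/dev/null; python3 tool.py
```

```text
36.42 [0.5691 0.0243 0.0803] [ 3.1415 -0.      1.7445] [ 0.48  0.2  -0.09] 0.0004
36.8 [0.5695 0.0225 0.0803] [ 3.1415e+00 -1.0000e-04  1.7447e+00] [ 0.1  -0.49 -0.35] 0.0009
37.05 [0.5696 0.0215 0.0803] [ 3.1415e+00 -1.0000e-04  1.7447e+00] [0.63 0.08 0.24] 0.0005
```

```bash
python3 -m inch '[[[-1,0,0,0],[0,0,0,0]]]'>/dev/null; python3 tool.py; python3 -m inch '[[[-1,0,0,0],[0,0,0,0]]]'>/dev/null; python3 tool.py; python3 -m inch '[[[-1,0,0,0],[0,0,0,0]]]'>/dev/null; python3 tool.py
```

```text
37.3 [0.5698 0.0205 0.0803] [ 3.1416e+00 -1.0000e-04  1.7447e+00] [-0.03  0.81 -0.64] 0.0002
37.55 [0.57   0.0195 0.0804] [ 3.1415 -0.      1.7447] [ 0.33  0.38 -0.58] 0.0008
37.8 [0.5702 0.0185 0.0803] [ 3.1415 -0.      1.7448] [-0.01  0.34  0.62] 0.0005
```

```bash
python3 -m inch '[[[-1,0,0,0],[0,0,0,0]]]'>/dev/null; python3 tool.py; python3 -m inch '[[[-1,0,0,0],[0,0,0,0]]]'>/dev/null; python3 tool.py; python3 -m inch '[[[-1,0,0,0],[0,0,0,0]]]'>/dev/null; python3 tool.py
```

```text
38.05 [0.5703 0.0175 0.0803] [ 3.1415 -0.      1.7447] [-0.11 -0.02 -0.26] 0.0004
38.3 [0.5705 0.0166 0.0803] [ 3.1415e+00 -1.0000e-04  1.7447e+00] [-0.26  0.64 -0.22] 0.0
38.55 [0.5707 0.0155 0.0803] [ 3.1416e+00 -1.0000e-04  1.7447e+00] [-0.23  0.3   0.24] 0.0007
```

```bash
python3 -m inch '[[[-0.8,0,0,0],[0,0,0,0]]]'>/dev/null; python3 tool.py; python3 -m inch '[[[-0.8,0,0,0],[0,0,0,0]]]'>/dev/null; python3 tool.py; python3 -m inch '[[[-0.8,0,0,0],[0,0,0,0]]]'>/dev/null; python3 tool.py
```

```text
38.8 [0.5708 0.0149 0.0803] [ 3.1416e+00 -2.0000e-04  1.7448e+00] [-0.5  -0.28 -0.29] 0.0009
39.05 [0.5709 0.0144 0.0803] [-3.1416e+00 -5.0000e-04  1.7449e+00] [-0.76  2.93  0.15] 0.0007
39.3 [0.5711 0.0133 0.0803] [ 3.1415e+00 -2.0000e-04  1.7448e+00] [-0.39  2.98 -0.07] 0.0005
```

```bash
python3 -m inch '[[[-0.7,0,0,0],[0,0,0,0]]]'>/dev/null; python3 tool.py; python3 -m inch '[[[-0.7,0,0,0],[0,0,0,0]]]'>/dev/null; python3 tool.py; python3 -m inch '[[[-0.7,0,0,0],[0,0,0,0]]]'>/dev/null; python3 tool.py
```

```text
39.55 [0.5712 0.0125 0.0803] [ 3.1415e+00 -1.0000e-04  1.7447e+00] [ 0.01  1.8  -0.69] 0.0001
39.8 [0.5714 0.0118 0.0803] [ 3.1415 -0.      1.7447] [-0.72  1.52  0.27] 0.0006
40.05 [0.5714 0.0116 0.0804] [ 3.1415e+00 -7.0000e-04  1.7448e+00] [-0.56  4.75  0.5 ] 0.0004
```

```bash
python3 -m inch '[[[-0.6,0,0,0],[0,0,0,0]]]'>/dev/null; python3 tool.py; python3 -m inch '[[[-0.6,0,0,0],[0,0,0,0]]]'>/dev/null; python3 tool.py
```

```text
40.3 [0.5714 0.0116 0.0803] [ 3.1415e+00 -1.4000e-03  1.7449e+00] [-0.42  7.41  0.53] 0.0004
40.55 [0.5714 0.0116 0.0803] [-3.1416e+00 -2.2000e-03  1.7451e+00] [-0.62 10.42  1.17] 0.0005
```

```bash
python3 -m inch '[[[0,0,0,0],[0,0,0,0],[1,0,0,0],[2,0,0,0],[10,0,0,0],[20,0,0,0],[0,0,-30,0],[0,0,-50,0],[0,0,-50,0]]]'>/dev/null; python3 -m inch '[[[40,0,0,0],[50,0,0,0],[50,0,0,0],[50,0,0,0],[40,0,0,0],[0,0,0,0]]]'>/dev/null; python3 tool.py; python3 - <<'E'
from h import *
P=[.583,-.055,.1];ims=[]
for n in("scene","top"):
    c=read_camera(n);q=proj(c,P);r,k=int(q[0])-30,int(q[1])-(30 if n=="scene" else 35)
    ims.append(cv2.resize(c["img"][r:r+75,k:k+50+0],None,fx=8,fy=8,interpolation=cv2.INTER_CUBIC))
    cv2.imwrite(f"pics/full_{n}.png",c["img"])
cv2.imwrite("pics/n1.png",np.hstack(ims))
E
```

```text
42.42 [0.5244 0.2725 0.2101] [-3.1413e+00 -5.0000e-04  1.7495e+00] [-0.71  0.23 -0.15] 0.0004
```

View pics/n1.png

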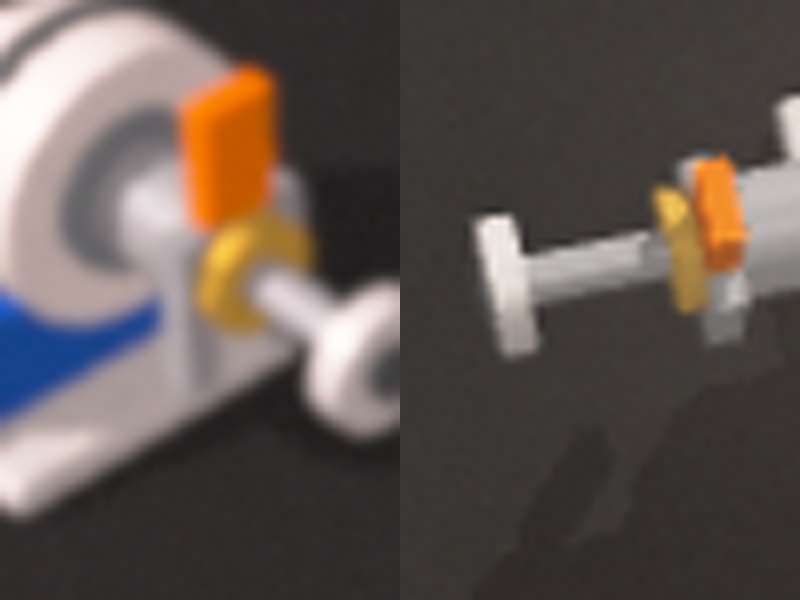

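```bash
cat > run4.py <<'E'
from fit import *
C=[read_camera("scene"),read_camera("top")]
I0=[cv2.imread("pics/scene0.png"),cv2.imread("pics/top0.png")]
col=np.array([.5834,-.0565,.0943]);A=axes(1.745)
def shift(i):  # flange displacement between start and now, by subpixel template match
    c=C[i];q=proj(c,col+A@[.055,0,0]);r,k=np.round(q).astype(int);h=10
    t=cv2.resize(I0[i][r-h:r+h+1,k-h:k+h+1],None,fx=8,fy=8,interpolation=cv2.INTER_CUBIC)
    w=cv2.resize(c["img"][r-h-6:r+h+7,k-h-6:k+h+7],None,fx=8,fy=8,interpolation=cv2.INTER_CUBIC)
    m=cv2.matchTemplate(w,t,cv2.TM_CCOEFF_NORMED);_,v,_,p=cv2.minMaxLoc(m)
    d=np.array([p[1],p[0]])/8-6;J=proj(c,col+A@[.056,0,0])-proj(c,col+A@[.055,0,0])
    print(i,"px",d,"corr",round(v,3),"along mm",round(d@J/(J@J),2))
shift(0);shift(1)
om=[]
for c in C:
    h,s,v=masks(c);q=proj(c,[.5845,-.063,.13]);rr,cc=np.mgrid[:420,:560]
    om.append(((h>4)&(h<17)&(s>150)&(abs(rr-q[0])<25)&(abs(cc-q[1])<25)).astype(float))
def f(x):
    a=R.from_euler("zyx",[x[3],x[4],x[5]]).as_matrix()
    return sum(((rend(c,[box(x[:3],a,.005,.012,.02)])-m)**2).sum() for c,m in zip(C,om))
print([m.sum() for m in om]);fit(f,[[.584,-.062,.13,1.745,y,0] for y in(-.05,.05)],[.003,.003,.003,.1,.08,.08])
for l in("reagent","driver","bearing","dish","spacer_grip","neck"):print(l,[[(p["at"],round(p["conf"],2)) for p in place_of(n,l)][:3] for n in("scene","top")])
E
python3 run4.py
```

```text
0 px [0. 0.] corr 0.999 along mm 0.0
1 px [0. 0.] corr 0.999 along mm 0.0
[np.float64(197.0), np.float64(70.0)]
[ 0.5839 -0.0608  0.1306  1.7237 -0.0069 -0.0362] 25.21
[ 0.5835 -0.0604  0.1313  1.7696  0.0043 -0.0152] 27.87
reagent [[([309.0, 251.1], 0.65)], [([132.8, 222.3], 0.8)]]
driver [[([182.0, 261.0], 0.6)], [([279.3, 253.3], 0.59)]]
bearing [[([269.9, 211.3], 0.51)], [([133.7, 272.6], 0.77)]]
dish [[([147.9, 243.2], 0.96)], [([245.5, 433.0], 0.6), ([278.6, 252.3], 0.54)]]
spacer_grip [[([186.0, 262.6], 0.82), ([362.0, 372.6], 0.82)], [([180.3, 299.5], 0.71)]]
neck [[([204.6, 275.0], 0.94)], [([186.6, 288.6], 0.64)]]
```

```bash
python3 -c "
from cell import *
print(hand_in())"
```

```text
the job is handed in; nothing more can be done
None
```

The job is done and handed in at about 42.6 s of the 72 s allowed; no verdict came back.

- **End float:** I gripped the neck and slid the spindle in to the inner stop, with about 9.7 N at the wrist (about 8 N on the stop after drag). I then drew it out to the outer stop at about 8.6 N. The travel between the stops was about 7 mm.
- **Spacer:** I lowered the orange-tabbed fork astride the shaft into the gap without touching the nose or collar. Once it sat on the shaft I slid it against the nose and let it go.
- **Nip:** I pushed the flange end with closed fingers until the spindle stopped dead at about 10 N at the wrist. I held it briefly, then moved the arm clear.

**Last checks**
- The spacer stands upright, within about 2° of vertical, tight between nose and collar.
- The flange shows no shift from its starting place in either camera. With the starting gap at 10–13 mm, that fits a 10 mm nip.
- The reagent jar, bearing and dish are where they were, to within detection noise. The screwdriver matches in the top view, but the scene-view network pointed at something else with moderate confidence.

**What disagreed**
- The two cameras differed by 2–5 mm in height and along the spindle axis, so I went by feel there.
- The final push was about 3 mm where I expected 5–6 mm. Sliding the seated spacer against the nose probably dragged the spindle in by about 2.4 mm before I let go.

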